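Release the spring catch and slide the utensil box shut

ROBOT

A 6-joint arm with a two-finger parallel gripper is mounted at the origin on the work surface. World frame = base frame: x ahead of the robot, y to its left, z up, the work surface at z = 0. Lengths are in m, angles in rad, forces in N, time in s.
With the tool pointing down it reaches from about 0.3 to 0.75 m from the base axis. Payload 8.5 kg.
Tool frame: the origin (TCP) lies on the front face of the gripper's body, between the roots of the fingers; the fingertips stand 64 mm ahead of it and the grasp point (between the pads) lies 45 mm ahead of it (ctrl.grip_depth is the z of the grasp point in the tool frame, in m); z points along the fingers, y is the direction in which the jaws open and shut (so a half turn about z gives the same grasp; the last joint's range is limited). The gripper opens to 88 mm and grips with 3 to 60 N. Pads are 18 mm wide; open, the fingers measure 123 mm over their backs; the gripper's body (75 mm by 187 mm) begins 45 mm behind the grasp point.
Start: joints at [-1.438, 0.381, 1.297, -0, 1.464, -0.215], TCP at [0.187, -0.517, 0.303] pointing down, gripper open.
Joint ranges: [-3.11, 3.11], [-0.89, 2.33], [0.22, 2.48], [-1.42, 4.56], [0.17, 2.85], [-2.88, 2.88]. Speed limits (rad/s): [2.39, 2.39, 3.14, 3.14, 3.14, 3.14].

INTERFACE

Orientations are given as a unit quaternion [w, x, y, z].
In Python, from workcell import ctrl gives the robot as it stands.
- The arm moves only by the tool step_arm, never from a script. Its argument "steps" is a list that holds one entry, the list of rows, each a list of 6 numbers: the shift along the tool's x, y, z in cm, then the turn, a rotation vector about the tool's x, y, z in degrees. A call has exactly 10 rows; each row shifts and turns the commanded pose from where the row before left it, along the tool's axes as they then stand; what a row does not reach is not made up. A row lasts 1/12 s, in which the tool goes at most 41.7 mm and 7.16 degrees, less where a joint would pass 70% of its speed; a pose out of reach is approached as far as the arm can. A call with a gripper value outside its range is refused whole. "fingers" is the closure in counts, from 0 (fully open) to 255 (shut), set as the call begins (left out, the last holds). The fingers move at their own pace and stop on an object; "grip_force" is the grip in N (left out, the last holds). Time passes only in rows, so rows that do not move let the fingers close, or fill a call up. It gives the time, the measured TCP pose, the force and the opening at its end, in the units of the state.
- ctrl.read_state(): the state, without advancing time (a new reading comes with each control period).
- ctrl.read_camera(name): name is "scene" or "top" or "wrist"; returns (picture, depth): 384x512x3 uint8, red, green, blue; 384x512 float32, m along the optical axis (not along the pixel's ray), 0 where there is no reading.
- ctrl.camera_params(name): a dict with "camera_matrix" (3x3 intrinsics, pixels), "position" and "orientation" of the camera in the world; the wrist camera has in their place "mount" (4x4, takes a point from camera to tool coordinates, whose origin is the TCP and whose axes are the flange's). Camera axes: x right, y down, z forward; pixel columns grow to the right and rows downward; lengths in m; the calibration is good to about 2 mm. A picture is of the moment at which its call begins: read the wrist's pose just before it. camera_params takes no time and is no camera call.
- ctrl.job_done(): hands the job in, once; it reports no verdict.
The state is a dict: "time": time; "joints": joint angles; "qvel": joint speeds; "effort": joint torques, N m; "position": TCP position; "tool_rot": TCP orientation; "force": force on the tool from outside, world axes, zero at the start; "ft_torque": the same for the moment, N m; "gripper_width": opening from 0.0 (shut) to 1.0 (fully open).
Only numpy, scipy, OpenCV 4.12 (cv2) and the standard library are available. Lean on these libraries where they do the work, as an engineer would, in place of code of your own. Each camera call takes 0.05 s, during which the arm holds its last target. There are 200 camera calls.

TASK

The sliding lid of the wooden utensil box is parked open, locked by a red spring catch. Press the red pad down with your fingertips and, keeping it down, push the lid off the catch and fully home, until the red pin springs up behind it and locks it shut; then let go. Only press and push: lift nothing, and leave the bowl, the cup and the spoon where they are.

Things in the scene. Friction and masses are not known exactly. Their poses are not given: they have to be found in the camera images.
- box: Wooden utensil box fixed to the table, 156 (x) by 336 (y) by 84.5 mm high; origin at the centre of its underside, z up. Its +y is the way the lid slides shut. Side lips (inner edges at x = +-56 mm, tops at z = 84.5 mm) keep the lid captive; the end wall at y = +156 mm stops it. The -y half is a solid deck, top at z = 66 mm, holding the red catch, with no wall at its -y end.
- catch_pad (a point): Centre of the top of the red push pad, 40 (box x) by 48 mm (box y), just behind the open lid (4 mm gap); at (0, -118, 90) mm in the box frame when up. Sinks with the catch; axes as the box. A fingertip can slide along it towards box +y while holding it down and so push the lid's rear face ahead of it.
- catch_pin (a point): Centre of the top of the red round pin, 10 mm in diameter, one piece with the pad; at (0, -28, 79) mm in the box frame when up. At the start it stands in the lid's square hole and blocks the lid both ways; with the lid shut it stands up just behind the lid's rear edge.
- catch (a joint): How far the catch (pad and pin in one) is pressed down, 0 (up) to 0.016 m (bottom stop). The spring gives 4 N at the top, 8 N at the bottom. The pin is clear of the lid from about 0.010 m. Once the hole has passed the pin, the lid itself keeps the catch down (at 0.008 to 0.010 m); when the lid is home and nothing is above it, the pin springs up.
- lid_edge (a point): Middle of the lid's rear face, the upright face to push (faces box -y): 100 mm wide, 22 mm high, z = 70 to 92 mm in the box frame. Box y is -90 mm parked open, -20 mm fully home. The lid, loose in the box's grooves: 130 by 176 by 8 mm, 0.45 kg, with a green raised field 100 by 110 by 14 mm at its rear and an 18 mm square hole, centre 62 mm from the rear face.
- bowl_mid (a point): Bystander: centre of a steel bowl, 120 mm across, 50 mm high, half-way up.
- cup_mid (a point): Bystander: centre of a blue plastic cup, 68 mm across, 75 mm high, half-way up.
- spoon: Bystander: a wooden spoon, 200 mm long, lying on the table; origin near its middle on its underside, x along it.
Not all that is in view belongs to the job. What is meant by the part that bears lid_edge is not black, pink or yellow, and is the smaller of those in its own colour.

How it is judged:
On the way, in this order (a step that is already met when the one before it is completed fails the run):
1. the red pad is pressed down by the fingers, clear of the lid, with the lid still parked open (value of joint catch above 0.009 m and contact force between the fingers and catch above 1 N and y of lid_edge in the frame of box below -0.08 m), for 0.1 s.
2. the lid is pushed past the catch and home (y of lid_edge in the frame of box above -0.025 m), for 0.1 s.
At the end, for the whole second after the job is handed in: The lid is home (within 5 mm of its end position) and flat in its grooves, the catch has sprung up behind it (within 3 mm of the top), and the bowl, cup and spoon are within 20 mm of where they stood (y of lid_edge in the frame of box above -0.025 m and value of joint catch below 0.003 m and z of lid_edge in the frame of box below 0.086 m and angle between lid_edge's own z axis and vertical below 0.05 rad and distance of each of bowl_mid, cup_mid, spoon from where it was at the start of the episode below 0.02 m); the robot touches nothing.
It fails at once if the lid is lifted out of its grooves (5 mm or more) or tipped (z of lid_edge in the frame of box above 0.086 m or angle between lid_edge's own z axis and vertical above 0.08 rad).
It fails at once if the bowl, the cup or the spoon is moved by more than 20 mm or lifted (distance of any of bowl_mid, cup_mid, spoon from where it was at the start of the episode above 0.02 m).
It also fails if it takes over 38 s, if anything falls off the work surface, if the arm or the gripper's body presses on something with over 40 N, if the wrist force passes 120 N, or if a joint passes its speed limit or range.

## Working session

There is one attempt and no reset: what is moved stays moved. The work goes in short steps, Python scripts to look and compute and a tool call to move; the robot and the scene stay as the last step left them, time stands still between calls to the robot, and variables do not carry over. Pictures are saved under pics/ and viewed, about 8 in all and at most 12, crops included, and the job is handed in when it is done.

Besides the shell and the picture viewer there is one more tool, called after "Request:" as a command line: name --argument value ..., lists and objects as JSON in quotes. step_arm: Moves the arm, as the interface text tells. Its arguments: {"type":"object","properties":{"steps":{"type":"array","items":{"type":"array","items":{"type":"array","items":{"type":"number"}}}},"fingers":{"type":"number"},"grip_force":{"type":"number"}},"required":["steps"]}

```bash
mkdir -p pics; ls; python3 - <<'E'
from workcell import ctrl
import cv2,numpy as np
np.set_printoptions(precision=4,suppress=True)
s=ctrl.read_state();print(s['time'],s['position'],s['tool_rot'],s['force'])
for n in("scene","top"):
    p,d=ctrl.read_camera(n);cv2.imwrite(f"pics/{n}0.png",p[:,:,::-1]);np.savez(f"{n}0.npz",p=p,d=d)
    print(n,ctrl.camera_params(n))
print(ctrl.camera_params("wrist"))
E
```

```text
pics
0.0 [ 0.1874 -0.5169  0.3021] [-0.0007  0.9849  0.173   0.    ] [ 0.4507 -0.2588  0.5989]
scene {'camera_matrix': array([[441.8734,   0.    , 258.5782],
       [  0.    , 441.8734, 191.0597],
       [  0.    ,   0.    ,   1.    ]]), 'position': array([1.5746, 0.2282, 0.8155]), 'orientation': array([-0.2738,  0.5405,  0.7033, -0.372 ])}
top {'camera_matrix': array([[369.0313,   0.    , 255.7199],
       [  0.    , 369.0313, 192.8252],
       [  0.    ,   0.    ,   1.    ]]), 'position': array([ 0.3983, -0.0456,  1.327 ]), 'orientation': array([-0.0317,  0.715 , -0.6973,  0.0398])}
{'camera_matrix': array([[333.4828,   0.    , 257.9497],
       [  0.    , 333.4828, 198.0792],
       [  0.    ,   0.    ,   1.    ]]), 'mount': array([[-0.0005, -0.9505, -0.3106,  0.0817],
       [ 1.    , -0.0006,  0.0001, -0.0006],
       [-0.0003, -0.3106,  0.9505, -0.0826],
       [ 0.    ,  0.    ,  0.    ,  1.    ]])}
```

View pics/top0.png

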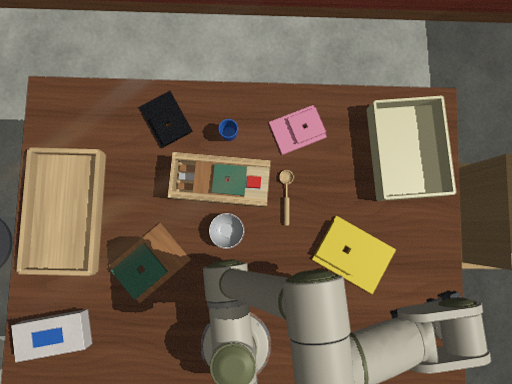

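View pics/scene0.png

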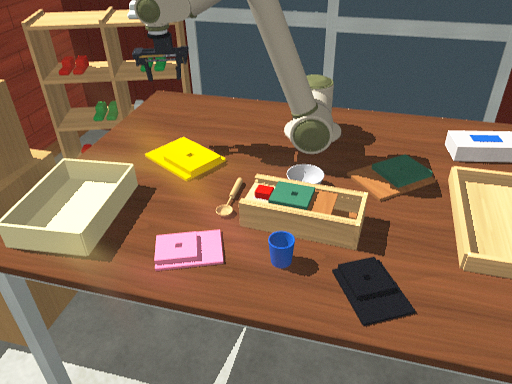

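The top view shows the box around (219,180), with the red pad at (253,182) and a green lid at (229,179). Two lids are green: (229,179) in the box and (140,270) on the table. The smaller one, in the box behind the red pad, fits the description. I'll confirm that in a crop and measure.

```bash
cat >h.py <<'E'
import numpy as np,cv2
from scipy.spatial.transform import Rotation as R
from workcell import ctrl
np.set_printoptions(precision=4,suppress=True)
def rot(q): return R.from_quat(np.r_[q[1:],q[0]]).as_matrix()
def cam(n,s=None):
    c=ctrl.camera_params(n);K=c['camera_matrix']
    if n!='wrist': return K,rot(c['orientation']),np.array(c['position'])
    m=c['mount'];T=rot(s['tool_rot']);return K,T@m[:3,:3],T@m[:3,3]+s['position']
def ray(C,uv,z):
    K,Rm,t=C;uv=np.atleast_2d(uv).astype(float)
    d=np.c_[uv,np.ones(len(uv))]@np.linalg.inv(K).T@Rm.T
    return t+d*((z-t[2])/d[:,2])[:,None]
def mask(p,col):
    h=cv2.cvtColor(p,cv2.COLOR_RGB2HSV);H,S,V=cv2.split(h)
    m=((H<8)|(H>172))&(S>190)&(V>90) if col=='red' else (H>70)&(H<95)&(S>80)&(V>40)
    return m.astype(np.uint8)
def blobs(m,amin):
    c,_=cv2.findContours(m,cv2.RETR_EXTERNAL,cv2.CHAIN_APPROX_NONE)
    return [k for k in c if cv2.contourArea(k)>amin]
E
python3 - <<'E'
from h import *
f=np.load('top0.npz');p=f['p'];C=cam('top')
cv2.imwrite('pics/crop.png',cv2.resize(p[130:310,90:290,::-1],None,fx=4,fy=4,interpolation=cv2.INTER_CUBIC)[:600])
for col,z in(('red',.09),('green',.092)):
    for k in blobs(mask(p,col),60):
        w=ray(C,k[:,0],z)[:,:2].astype(np.float32)
        print(col,k[:,0].mean(0),cv2.minAreaRect(w),np.degrees(0))
E
```

```text
green [136.7712 270.915 ] ((0.2571430504322052, 0.31928348541259766), (0.12138338387012482, 0.1375429928302765), 41.9310188293457) 0.0
green [238.1311 188.1475] ((0.5338076949119568, -0.0026405416429042816), (0.03983179107308388, 0.08373752236366272), 41.606876373291016) 0.0
green [226.8022 170.4066] ((0.6069518327713013, 0.04386042803525925), (0.05244123935699463, 0.1162354052066803), 27.631912231445312) 0.0
```

View pics/crop.png

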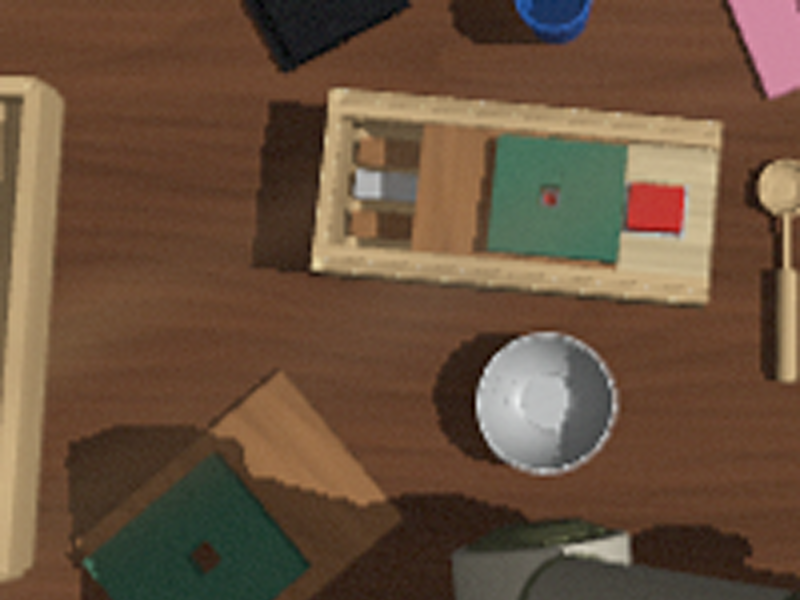

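The crop confirms it: the smaller green lid sits in the box, the pin shows in its hole at about (227,179), and the red pad is at its rear at about (253,182). The loose green lid at (140,270) is larger. Now the pose.

```bash
python3 - <<'E'
from h import *
f=np.load('top0.npz');p=f['p'];C=cam('top')
h=cv2.cvtColor(p,cv2.COLOR_RGB2HSV);print(h[182,253],h[172,225],h[185,235])
def rect(z,m):
    k=max(blobs(m,30),key=cv2.contourArea)
    r=cv2.minAreaRect(ray(C,k[:,0],z)[:,:2].astype(np.float32));print(r);return r
H,S,V=cv2.split(h)
roi=np.zeros(H.shape,np.uint8);roi[145:215,160:275]=1
rect(.09,(((H<8)|(H>172))&(S>150)&(V>110)).astype(np.uint8)*roi)
rect(.092,((H>60)&(H<95)&(S>60)).astype(np.uint8)*roi)
q=ray(C,np.array([[332,90],[720,122],[708,302],[313,270]])/4+[89.6,129.6],.0845)[:,:2]
print(q,q.mean(0)); e=(q[0]-q[1]+q[3]-q[2])/2; print('ydir',e,np.degrees(np.arctan2(e[1],e[0])),np.linalg.norm(e))
# depth cross-check at pad, lid
K,Rm,t=C
for u,v in((253,182),(225,172)):
    d=f['d'][v,u];print(Rm@(np.linalg.inv(K)@[u,v,1]*d)+t)
E
```

```text
[  1 185 190] [ 72  88 116] [ 69  74 114]
((0.5622249245643616, -0.049829766154289246), (0.0374855101108551, 0.04398338124155998), 1.4806898832321167)
((0.5671865344047546, 0.03325504809617996), (0.10841889679431915, 0.09806088358163834), 86.40845489501953)
[[ 0.6569  0.2287]
 [ 0.6381 -0.103 ]
 [ 0.4838 -0.096 ]
 [ 0.5024  0.2374]] [0.5703 0.0668]
ydir [0.0187 0.3325] 86.77971312722582 0.3330722197141349
[ 0.5609 -0.0482  0.0862]
[0.5922 0.0475 0.0893]
```

Request:
step_arm --steps '[[[3.17,0,0,0,0,-3.34],[3.17,0,0,0,0,-3.34],[3.17,0,0,0,0,-3.34],[3.17,0,0,0,0,-3.34],[3.17,0,0,0,0,-3.34],[3.17,0,0,0,0,-3.34],[3.17,0,0,0,0,-3.34],[3.17,0,0,0,0,-3.34],[3.17,0,0,0,0,-3.34],[3.17,0,0,0,0,-3.34]]]' --fingers 255 --grip_force 20

```text
time: 0.93
position: [0.4446, -0.3368, 0.3023]
tool_rot: [-0.0, 0.893, 0.45, -0.0]
force: [0.3, -0.8, 0.7]
gripper_width: 0.265
```

Request:
step_arm --steps '[[[3.17,0,0.4,0,0,-3.34],[3.17,0,0.4,0,0,-3.34],[3.17,0,0.4,0,0,-3.34],[3.17,0,0.4,0,0,-3.34],[3.17,0,0.4,0,0,-3.34],[3.17,0,0.4,0,0,-3.34],[3.0,0,0.4,0,0,-3.34],[2,0,0.4,0,0,-3.34],[1,0,0.4,0,0,-3.34],[0,0,0.4,0,0,-3.34]]]'

```text
time: 1.77
position: [0.5485, -0.111, 0.2622]
tool_rot: [-0.001, 0.725, 0.689, -0.0]
force: [0.2, 1.4, -0.2]
gripper_width: 0.005
```

```bash
cat >look.py <<'E'
import sys
from h import *
s=ctrl.read_state();p,d=ctrl.read_camera('wrist')
print(s['time'],s['position'],s['force'],s['gripper_width'],s['joints']);M=rot(s['tool_rot']);print('toolx yaw',np.degrees(np.arctan2(M[1,0],M[0,0])),'z',M[:,2])
cv2.imwrite(f'pics/{sys.argv[1]}.png',p[:,:,::-1])
C=cam('wrist',s);h=cv2.cvtColor(p,cv2.COLOR_RGB2HSV);H,S,V=cv2.split(h)
for n,m,z in(('red',((H<8)|(H>172))&(S>150)&(V>80),.09),('green',(H>60)&(H<95)&(S>60),.092)):
    for k in sorted(blobs(m.astype(np.uint8),150),key=cv2.contourArea)[-2:]:
        print(n,k[:,0].min(0),k[:,0].max(0),cv2.minAreaRect(ray(C,k[:,0],z)[:,:2].astype(np.float32)))
E
python3 look.py w1
```

```text
1.7667 [ 0.5485 -0.111   0.2622] [ 0.1932  1.3649 -0.2105] 0.0051101373220275555 [-0.4113  0.4296  1.3395  0.0004  1.3735 -0.3599]
toolx yaw 87.05363141960258 z [-0.0007  0.0007 -1.    ]
red [247  80] [300 145] ((0.5634443163871765, -0.04712598770856857), (0.04698874428868294, 0.038461413234472275), 86.44208526611328)
green [202   0] [349  74] ((0.5666153430938721, 0.0034512151032686234), (0.04638312757015228, 0.09976954758167267), 87.00227355957031)
```

View pics/w1.png

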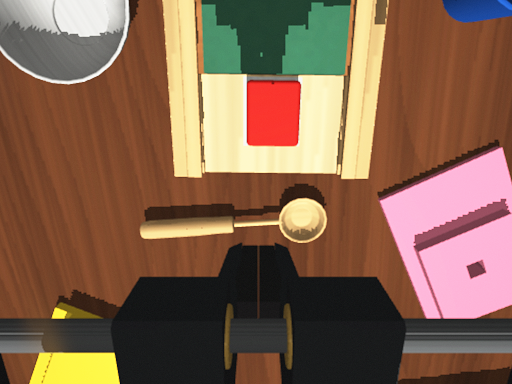

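Pad measured at (0.563, -0.047), box +y at 86.6°. Fingers are shut and the tool is aligned. The picture shows the pad at (273,113), the lid's rear face at row 74, and the spoon below the fingers. Next I move above the pad, then press.

Request:
step_arm --steps '[[[1,0.2,0.4,0,0,0.4],[1,0.2,0.8,0,0,0],[1,0.2,1.2,0,0,0],[1,0.2,1.5,0,0,0],[1,0.2,1.5,0,0,0],[0.8,0.13,1.5,0,0,0],[0.37,0,1.2,0,0,0],[0,0,1.0,0,0,0],[0,0,0.6,0,0,0],[0,0,0.1,0,0,0]]]'

```text
time: 2.65
position: [0.5632, -0.0526, 0.1636]
tool_rot: [-0.001, 0.73, 0.684, -0.0]
force: [0.1, -0.7, -0.1]
gripper_width: 0.004
```

```bash
python3 look.py w2
```

```text
2.65 [ 0.5632 -0.0526  0.1636] [ 0.1033 -0.6517 -0.0825] 0.0042359712519160035 [-0.3023  0.5438  1.4577 -0.      1.142  -0.2376]
toolx yaw 86.29156507972259 z [-0.0018  0.0005 -1.    ]
red [247  48] [266  70] ((0.5692570805549622, 0.04127212241292), (0.00883760116994381, 0.00825750082731247), 86.2451171875)
red [218 194] [295 268] ((0.5638365745544434, -0.04031337425112724), (0.04046832025051117, 0.0390549972653389), 87.28063201904297)
green [134   0] [378 194] ((0.5677616000175476, 0.02214742824435234), (0.08295263350009918, 0.10031240433454514), 86.39759063720703)
```

View pics/w2.png

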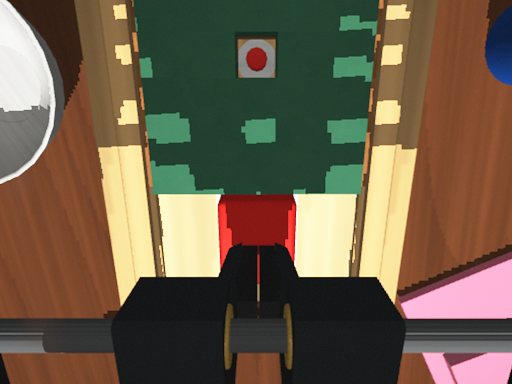

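The fingertips at (257,250) are centred over the pad, with the lid's rear face 24 mm ahead. Press 2.3 cm.

Request:
step_arm --steps '[[[0,0,0.4,0,0,0],[0,0,0.4,0,0,0],[0,0,0.3,0,0,0],[0,0,0.3,0,0,0],[0,0,0.3,0,0,0],[0,0,0.3,0,0,0],[0,0,0.2,0,0,0],[0,0,0.1,0,0,0],[0,0,0,0,0,0],[0,0,0,0,0,0]]]'

```text
time: 3.53
position: [0.5636, -0.0527, 0.1422]
tool_rot: [0.0, 0.729, 0.684, 0.0]
force: [-2.2, -0.9, 7.1]
gripper_width: 0.008
```

Request:
step_arm --steps '[[[0,0,0,0,0,0],[0,0,0,0,0,0],[0,0,0,0,0,0],[0,0,0,0,0,0],[0.1,0,0,0,0,0],[0.2,0,0,0,0,0],[0.2,0,0,0,0,0],[0.2,0,0,0,0,0],[0.2,0,0,0,0,0],[0.2,0,0,0,0,0]]]'

```text
time: 4.37
position: [0.5649, -0.0423, 0.1426]
tool_rot: [0.002, 0.729, 0.684, 0.0]
force: [-0.7, -4.8, 5.9]
gripper_width: 0.005
```

Pressed: tip at z = 78 mm (about 12 mm of travel), 7 N as the spring predicts. I'll add 1.5 mm of margin and push.

Request:
step_arm --steps '[[[0,0,0.1,0,0,0],[0.1,0,0.05,0,0,0],[0.2,0,0,0,0,0],[0.3,0,0,0,0,0],[0.3,0,0,0,0,0],[0.3,0,0,0,0,0],[0.3,0,0,0,0,0],[0.3,0,0,0,0,0],[0.3,0,0,0,0,0],[0.3,0,0,0,0,0]]]'

```text
time: 5.2
position: [0.5665, -0.0188, 0.1412]
tool_rot: [0.002, 0.729, 0.684, -0.0]
force: [-0.7, -8.0, 6.3]
gripper_width: 0.006
```

Request:
step_arm --steps '[[[0.3,0,0,0,0,0],[0.3,0,0,0,0,0],[0.3,0,0,0,0,0],[0.3,0,0,0,0,0],[0.3,0,0,0,0,0],[0.3,0,0,0,0,0],[0.3,0,0,0,0,0],[0.3,0,0,0,0,0],[0.3,0,0,0,0,0],[0.3,0,0,0,0,0]]]'

```text
time: 6.03
position: [0.5677, 0.0127, 0.1403]
tool_rot: [0.0, 0.729, 0.684, -0.0]
force: [-0.2, -4.7, 1.7]
gripper_width: 0.006
```

```bash
python3 look.py w3
```

```text
6.0333 [0.5677 0.0127 0.1403] [-0.2053 -4.6586  1.7314] 0.005637171426870223 [-0.186   0.5763  1.4774 -0.0001  1.0879 -0.1219]
toolx yaw 86.33037109511089 z [-0.     -0.0001 -1.    ]
red [235 353] [281 383] ((0.5650720596313477, -0.03901636600494385), (0.01903388649225235, 0.023536499589681625), 86.35921478271484)
green [106   0] [397 259] ((0.5701266527175903, 0.07350616157054901), (0.10020048916339874, 0.10104658454656601), 86.30311584472656)
```

View pics/w3.png

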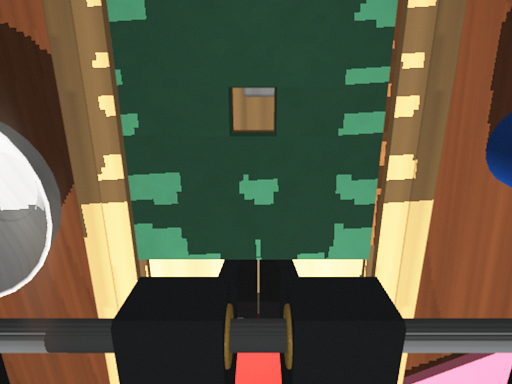

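The lid is past the pin (the hole at (253,110) is empty) and its rear edge is at y = 0.0235. About 27 mm remain.

Request:
step_arm --steps '[[[0.3,0,0,0,0,0],[0.3,0,0,0,0,0],[0.3,0,0,0,0,0],[0.3,0,0,0,0,0],[0.3,0,0,0,0,0],[0.3,0,0,0,0,0],[0.3,0,0,0,0,0],[0.3,0,0,0,0,0],[0.2,0,0,0,0,0],[0.1,0,0,0,0,0]]]'

```text
time: 6.92
position: [0.5695, 0.0392, 0.1404]
tool_rot: [0.001, 0.729, 0.684, -0.0]
force: [-0.3, -10.3, 4.4]
gripper_width: 0.009
```

Request:
step_arm --steps '[[[0.1,0,0,0,0,0],[0.1,0,0,0,0,0],[0,0,0,0,0,0],[0,0,0,0,0,0],[0,0,0,0,0,0],[0,0,0,0,0,0],[0,0,0,0,0,0],[0,0,0,0,0,0],[0,0,0,0,0,0],[0,0,0,0,0,0]]]'

```text
time: 7.75
position: [0.5695, 0.0394, 0.1404]
tool_rot: [0.001, 0.729, 0.684, -0.002]
force: [-3.5, -17.2, 3.6]
gripper_width: 0.005
```

The force rises to 17 N with no further motion, so the lid is against the end wall. I'll back off, then lift.

Request:
step_arm --steps '[[[-0.2,0,0,0,0,0],[-0.2,0,0,0,0,0],[-0.2,0,0,0,0,0],[-0.2,0,0,0,0,0],[-0.2,0,-0.2,0,0,0],[-0.2,0,-0.5,0,0,0],[-0.2,0,-1,0,0,0],[-0.5,0,-1.5,0,0,0],[-0.5,0,-2,0,0,0],[-0.5,0,-2,0,0,0]]]'

```text
time: 8.58
position: [0.5674, 0.0119, 0.2134]
tool_rot: [-0.0, 0.729, 0.684, -0.0]
force: [-0.1, -1.1, -0.4]
gripper_width: 0.001
```

Request:
step_arm --steps '[[[-1,0,-1,0,0,0],[-1,0,-1,0,0,0],[-1,0,-0.5,0,0,0],[-1,0,0,0,0,0],[-1,0,0,0,0,0],[-0.5,0,0,0,0,0],[0,0,0,0,0,0],[0,0,0,0,0,0],[0,0,0,0,0,0],[0,0,0,0,0,0]]]'

```text
time: 9.42
position: [0.5641, -0.042, 0.237]
tool_rot: [-0.0, 0.729, 0.684, -0.0]
force: [0.1, -0.4, -0.3]
gripper_width: 0.007
```

```bash
python3 look.py w4; python3 - <<'E'
from h import *
p,d=ctrl.read_camera('top');q=np.load('top0.npz')['p']
cv2.imwrite('pics/t2.png',np.vstack([x[100:250,130:330,::-1] for x in(q,p)]).repeat(2,0).repeat(2,1))
E
```

```text
9.4167 [ 0.5641 -0.042   0.237 ] [ 0.0949 -0.4303 -0.2766] 0.0069758384836209 [-0.2836  0.4625  1.3617  0.0001  1.3178 -0.2201]
toolx yaw 86.3596608741884 z [-0.0004  0.0002 -1.    ]
red [230 175] [283 242] ((0.5635991096496582, -0.04418376460671425), (0.05217645689845085, 0.03869733586907387), 86.30982971191406)
green [172   0] [337  71] ((0.5699931383132935, 0.07051867246627808), (0.03996442258358002, 0.09992513060569763), 86.3263168334961)
```

View pics/w4.png

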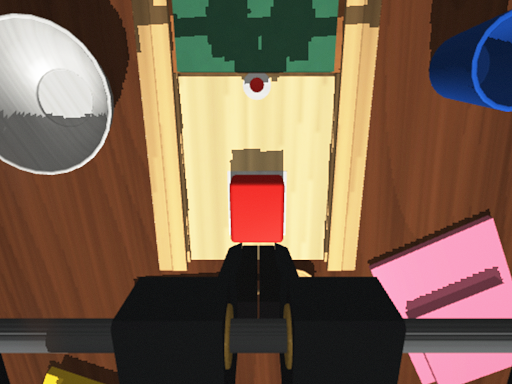

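View pics/t2.png

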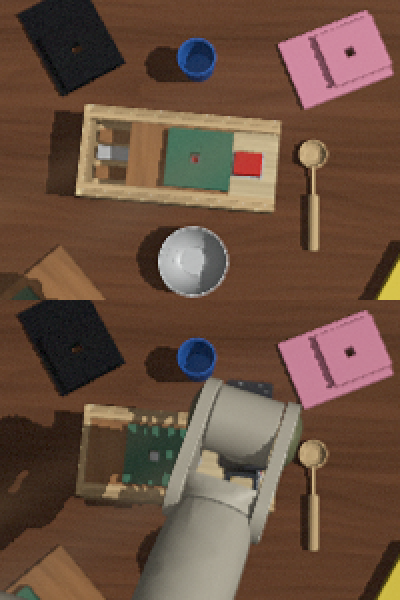

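The lid's rear edge is at y = 0.0505, against 0.0507 expected for home. The pin shows behind it at (257,85), and the bystanders look unmoved. I'll check the catch height by depth, then hand in.

```bash
python3 - <<'E'
from h import *
s=ctrl.read_state();p,d=ctrl.read_camera('wrist');K,Rm,t=cam('wrist',s)
for n,(u,v) in dict(pin=(257,85),pad=(257,200),deck=(215,130),lid=(257,30)).items():
    print(n,Rm@(np.linalg.inv(K)@[u,v,1]*np.median(d[v-2:v+3,u-2:u+3]))+t)
E
```

```text
pin [0.5695 0.0421 0.0796]
pad [ 0.5644 -0.0367  0.0906]
deck [0.536  0.0125 0.0666]
lid [0.5716 0.0739 0.0927]
```

Pin top is at 79.6 mm and the pad at 90.6 mm, so the catch is fully up. The lid field is at 92.7 mm, so the lid is flat.

```bash
python3 -c "
from workcell import ctrl
print(ctrl.job_done())"
```

```text
the job is handed in; nothing more can be done
None
```

The lid is fully home and locked, and the job is handed in. No verdict came back, so this rests on my own last checks.

**What I did:** With the fingers shut, I pressed the red pad about 12 mm down at 7 N while the lid was still parked open. Keeping it down, I pushed the smaller green lid off the catch until it hit the end wall, where the force rose to 17 N with no more motion. I then backed off the lid and lifted clear.

**Last checks** (robot clear of everything, clock at about 9.4 s of 38 s):

| Check | Measured | Expected |
|---|---|---|
| Lid rear edge, world y | 0.0505 m | about 0.0507 m when home |
| Pin top height | 79.6 mm | 79 mm when up |
| Pad top height | 90.6 mm | 90 mm when up |
| Lid's raised field height | 92.7 mm | 92 mm when flat |

The cup and spoon look unmoved in before-and-after top views. The arm hid the bowl in the last top view. The wrist camera showed it beside the box, but I did not measure its position. None of the checks failed or disagreed.

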